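# Load the approved coin holder into the photo cradle

### The job

First clear the red-tagged coin holder away: carry it to the red tray and set it down flat, face up, on the tray's floor before letting go of it (do not drop it in). Then slide the green-tagged coin holder, face up and coin end first, into the slot of the grey photo cradle until it is fully home against the stop, so that the coin shows in the window and the green tag sticks out. Leave the lens, the air blower and the phone where they are.

Things in the scene. Friction and masses are not known exactly. Their poses are not given: they have to be found in the camera images.
- pass_holder: Approved coin holder: white slab 100 long (x) x 60 wide (y) x 10 mm thick (z), about 70 g. On its upper face a black square with a brass coin (34 mm, centred at x = +20 mm) and a green tag across the -x end (x = -49 to -25 mm). Origin at the centre of its underside; +x to the coin end, z out of the coin face. It lies face up on a paper-thin black card.
- reject_holder: Rejected coin holder: the same slab, same size and axes, but its tag is red. It lies face up on the black card too; which of the two lies nearer the robot varies.
- pass_holder_tag (a point): Middle of the green tag on the upper face of the approved holder, 37 mm from its origin along its -x.
- cradle: Grey photo cradle fixed to the table, 76 (x) x 100 (y) x 35 mm high; level slot open at its front (-x) face, floor 14 mm above the table. Origin at the centre of its underside; +x is the direction of insertion. Window 44 mm wide (y), x = -26 to +14 mm, in the roof (27 to 35 mm high). A holder fully home has its origin at (-26, 0, 14) mm in this frame; 38 mm of it stick out.
- cradle_mouth (a point): Middle of the slot mouth at the slot floor: cradle frame (-38, 0, 14) mm; x axis = insertion. Slot 63 mm wide, 13 high, 62 deep; its first 12 mm are flared to 73 wide and 17 high. An aluminium tongue 30 mm wide, level with the slot floor, reaches 42 mm out of the mouth to carry the holder; fingers have room beside it.
- cradle_stop (a point): Middle of the slot's end stop at the slot floor: cradle frame (24, 0, 14) mm.
- reject_tray: Red open tray fixed to the table, 160 x 160 mm outside, 18 mm high, walls and floor 5 mm thick (inside 150 x 150 mm). Origin at the centre of its underside, its floor 5 mm above that.
- lens: Bystander: black camera lens standing upright, 72 mm diameter, 75 mm high, beyond the card. Origin at the centre of its underside.
- blower: Bystander: black rubber air blower standing upright with a red nozzle, 64 mm diameter, 150 mm high, on the robot's right. Origin at the centre of its underside.
- phone: Bystander: grey phone with a black screen, lying flat, 116 x 60 x 11 mm, on the robot's left. Origin at the centre of its underside.

How it is judged:
By the outcome, as a careful person would: the job done as asked, in the order asked, and still so for the second after the job is handed in, with the robot touching nothing.
It also fails if it takes over 61 s, if anything falls off the work surface, if the arm or the gripper's body presses on something with over 40 N, if the wrist force passes 120 N, or if a joint passes its speed limit or range.

### The arm

A 7-joint arm with a two-finger parallel gripper is mounted at the origin on the work surface. World frame = base frame: x ahead of the robot, y to its left, z up, the work surface at z = 0. Lengths are in m, angles in rad, forces in N, time in s.
With the tool pointing down it reaches from about 0.425 to 0.875 m from the base axis. Payload 4.7 kg.
Tool frame: the origin (TCP) lies midway between the tips of the shut fingers; the grasp point (between the pads) lies 19 mm behind it; z points along the fingers, y is the line along which they close (so a half turn about z gives the same grasp; the last joint's range is limited). The gripper opens to 87 mm and grips with 3 to 60 N. Pads are 19 mm wide; open, the fingers measure 117 mm over their backs; the gripper's body (75 mm by 190 mm) begins 51 mm behind the grasp point.
Start: joints at [-1.163, 0.321, -0.07, 1.45, 0.023, 1.371, -0.057], TCP at [0.249, 0.6, 0.223] pointing down, gripper open.
Joint ranges: [-2.86, 2.86], [-0.3, 2.09], [-1.38, 1.24], [0.06, 2.45], [-1.56, 4.7], [0.09, 2.05], [-2.69, 2.69]. Speed limits (rad/s): [2.57, 2.57, 3.14, 3.14, 3.14, 3.14, 3.14].

### API

Orientations are given as a rotation vector (axis times angle).
In Python, from bench import ctrl gives the robot as it stands. The module is installed in compiled form; this text tells all that it offers.
- The arm moves only by the tool carry_out, never from a script. Its argument "steps" is a list of rows, each a list of 7 numbers: the turn, a rotation vector about the world's x, y, z in degrees, then the shift along the world's x, y, z in cm, then the opening, from 0 (shut) to 1 (fully open). A call has 1 to 12 rows; each row is the pose to reach, as a shift and turn from the pose commanded when the call began; what a row does not reach only later rows make up. A row lasts 1/10 s, in which the tool goes at most 50 mm and 8.59 degrees, less where a joint would pass 70% of its speed; a pose out of reach is approached as far as the arm can. A call with a gripper value outside its range is refused whole. The fingers move at their own pace and stop on an object; "squeeze" is the grip in N (left out, the last holds). Time passes only in rows, so rows that repeat a pose let the fingers close. It gives the time, the measured TCP pose, the force, the opening and the grip force at its end, in the units of the state.
- ctrl.get_state(): the state, without advancing time (a new reading comes with each control period).
- ctrl.get_image(name): name is "side" or "top"; returns a dict with "pixels" (400x640x3 uint8, red, green, blue), "camera_matrix" (3x3 intrinsics, pixels), "k1" (the pictures are not rectified: a ray, as slopes to the right and down, at radius r is drawn at 1 + k1 r^2 times it, then the intrinsics apply), "cam_to_world" (4x4, takes a point from camera to world coordinates). Camera axes: x right, y down, z forward; pixel columns grow to the right and rows downward; lengths in m; the calibration is good to about 2 mm. A picture is of the moment at which its call begins. There is no depth.
- ctrl.close_job(): hands the job in; it is judged then, once.
The state is a dict: "time": time; "joint_positions": joint angles; "qd": joint speeds; "joint_torque": joint torques, N m; "position": TCP position; "tool_rot": TCP orientation; "ft_force": force on the tool from outside, world axes, zero at the start; "torque": the same for the moment, N m; "grip_width": opening from 0.0 (shut) to 1.0 (fully open); "grip_force": force on a finger pad.
Only numpy, scipy, OpenCV 4.12 (cv2) and the standard library are available. Lean on these libraries where they do the work, as an engineer would, in place of code of your own. Each camera call takes 0.05 s, during which the arm holds its last target. There are 200 camera calls.

## Working session

There is one attempt and no reset: what is moved stays moved. The work goes in short steps, Python scripts to look and compute and a tool call to move; the robot and the scene stay as the last step left them, time stands still between calls to the robot, and variables do not carry over. Pictures are saved under pics/ and viewed, at most 10 in all, crops included, and the job is handed in when it is done.

Besides the shell and the picture viewer there is one more tool, called after "Request:" as a command line: name --pt "numbers of a row" for each row, then --argument value for the rest. carry_out: Moves the arm, as the interface text tells. Its arguments: {"type":"object","properties":{"steps":{"type":"array","items":{"type":"array","items":{"type":"number"}}},"squeeze":{"type":"number"}},"required":["steps"]}

```bash
mkdir -p pics
cat > h.py <<'E'
import numpy as np, cv2
from bench import ctrl
def grab(n,save=None):
    im=ctrl.get_image(n)
    if save: cv2.imwrite('pics/'+save,im['pixels'][:,:,::-1])
    return im
def ray(im,uv):
    K=np.array(im['camera_matrix'],float);T=np.array(im['cam_to_world'])
    p=cv2.undistortPoints(np.array(uv,float).reshape(-1,1,2),K,np.array([im['k1'],0,0,0.]))[:,0]
    d=np.c_[p,np.ones(len(p))]@T[:3,:3].T
    return T[:3,3],d
def onz(im,uv,z):
    o,d=ray(im,uv); return o+d*((z-o[2])/d[:,2])[:,None]
def tri(im1,uv1,im2,uv2):
    o1,d1=ray(im1,[uv1]);o2,d2=ray(im2,[uv2]);A=np.c_[d1[0],-d2[0]]
    s=np.linalg.lstsq(A,o2-o1,rcond=None)[0];a=o1+s[0]*d1[0];b=o2+s[1]*d2[0]
    return (a+b)/2,np.linalg.norm(a-b)
E
python3 - <<'E'
from h import *
for n in('side','top'):
    im=grab(n,n+'0.png');print(n,im['camera_matrix'],im['k1'],np.round(im['cam_to_world'],3))
    np.save('pics/%s0.npy'%n,im,allow_pickle=True)
s=ctrl.get_state();print(s)
E
```

```text
side [[472.16884988   0.         311.05749517]
 [  0.         472.16884988 200.94783807]
 [  0.           0.           1.        ]] -0.003934033952170437 [[-0.941 -0.247  0.23   0.206]
 [-0.338  0.71  -0.618  1.057]
 [-0.011 -0.659 -0.752  1.316]
 [ 0.     0.     0.     1.   ]]
top [[480.89003009   0.         319.19482718]
 [  0.         480.89003009 200.65648771]
 [  0.           0.           1.        ]] 0.04772630682921665 [[ 0.012 -0.974  0.224  0.233]
 [-1.    -0.011  0.006 -0.007]
 [-0.003 -0.224 -0.975  1.755]
 [ 0.     0.     0.     1.   ]]
{'time': 0.1, 'joint_positions': array([-1.16289769,  0.32173864, -0.07008168,  1.4515796 ,  0.02259587,
        1.37080663, -0.05687438]), 'qd': array([ 1.01729722e-03, -1.36728195e-03,  1.16256901e-03, -1.40501754e-03,
       -8.72654150e-04, -2.81858655e-03,  1.57966785e-05]), 'joint_torque': array([ 7.20686307e-05, -4.92572165e+01, -4.05485937e-01, -3.13400066e+01,
       -6.40702969e-02,  3.95632675e-02,  6.05472451e-05]), 'position': array([0.24925399, 0.59975684, 0.22156416]), 'tool_rot': array([-6.14461417e-01, -3.08065897e+00,  2.71321079e-03]), 'ft_force': array([ 0.43450844,  0.77076185, -0.56301472]), 'torque': array([0.01549423, 0.02555305, 0.00739324]), 'grip_force': 0.0, 'grip_width': 1.0001767004374633}
```

View pics/side0.png

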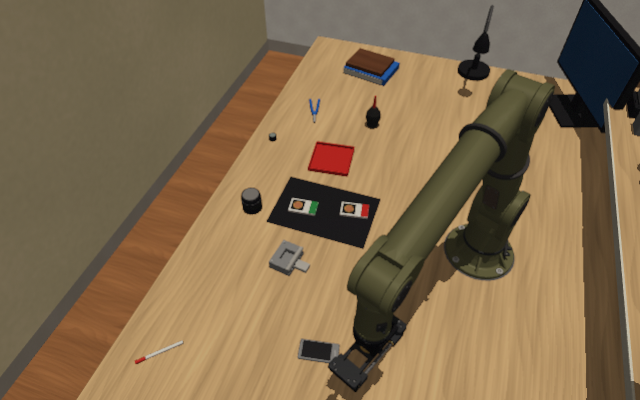

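View pics/top0.png

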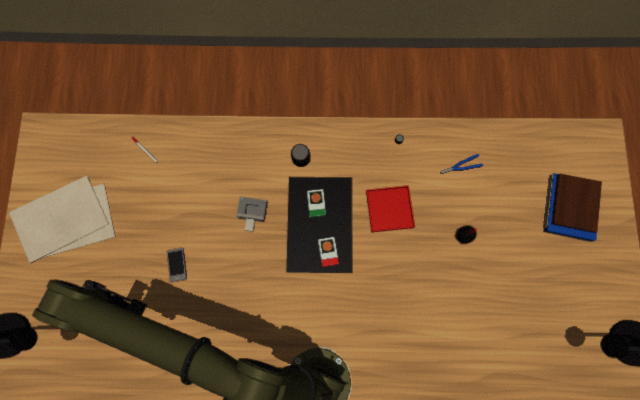

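The side view shows the green holder at about (303,207), the red holder at (354,210), the tray at (331,159) and the cradle at (287,258). In the top view they are at (316,203), (328,251), (390,208) and (252,210). The lens is at (300,155) in the top view, beyond the green holder.

```bash
cat > m.py <<'E'
from h import *
def cnt(mask,roi):
    m=np.zeros(mask.shape,np.uint8);x0,x1,y0,y1=roi;m[y0:y1,x0:x1]=mask[y0:y1,x0:x1]*255
    c=max(cv2.findContours(m,cv2.RETR_EXTERNAL,cv2.CHAIN_APPROX_NONE)[0],key=cv2.contourArea)
    mm=cv2.moments(m,True);return c,(mm['m10']/mm['m00'],mm['m01']/mm['m00']),m
def masks(im):
    p=im['pixels'].astype(int);r,g,b=p[...,0],p[...,1],p[...,2]
    return dict(red=(r>110)&(g<70)&(b<70),green=(g>80)&(r<0.6*g)&(b<0.8*g),nb=p.max(2)>75,
      grey=(abs(r-g)<14)&(abs(g-b)<16)&(p.max(2)>60))
def holder(im,roi,z):
    c,cen,_=cnt(masks(im)['nb'],roi)
    P=onz(im,c[:,0],z)[:,:2]*1000
    r=cv2.minAreaRect(P.astype(np.float32))
    return cen,r
E
python3 - <<'E'
from m import *
I={n:np.load('pics/%s0.npy'%n,allow_pickle=True).item() for n in('side','top')}
H={'green':{'side':(285,322,194,220),'top':(302,331,184,221)},'red':{'side':(335,374,198,222),'top':(314,343,234,270)}}
for k in H:
    t={};h={}
    for n in I:
        cen,r=holder(I[n],H[k][n],.010);h[n]=cen
        t[n]=cnt(masks(I[n])[k],H[k][n])[1]
        print(k,n,np.round(cen,2),'rect',np.round(r[0],1),np.round(r[1],1),round(r[2],1),'tag@z10',np.round(onz(I[n],[t[n]],.01)[0]*1000,1),'cen@z10',np.round(onz(I[n],[cen],.01)[0]*1000,1))
    print(k,'tri tag',tri(I['side'],t['side'],I['top'],t['top']),'body',tri(I['side'],h['side'],I['top'],h['top']))
R={'side':(300,360,138,180),'top':(360,420,180,236)};t={}
for n in I:
    c,cen,_=cnt(masks(I[n])['red'],R[n]);t[n]=cen
    P=onz(I[n],c[:,0],.018)[:,:2]*1000;r=cv2.minAreaRect(P.astype(np.float32));print('tray',n,cen,r)
print(tri(I['side'],t['side'],I['top'],t['top']))
a=I['side']['pixels'][225:290,255:325];b=I['top']['pixels'][180:245,220:290]
cc=np.hstack([cv2.resize(x,(400,400*x.shape[0]//x.shape[1]),interpolation=cv2.INTER_CUBIC)[:371] for x in(a,b)])
cv2.imwrite('pics/crad.png',cc[:,:,::-1])
L={'lens':(285,315,140,170)}
E
```

```text
green side [303.1  206.21] rect [626.4  17. ] [102.8  69.5] 7.0 tag@z10 [588.9   9.2  10. ] cen@z10 [624.6  17.9  10. ]
green top [316.11 202.88] rect [627.8  15.5] [100.2  62.6] 6.5 tag@z10 [589.6   9.4  10. ] cen@z10 [625.7  14.7  10. ]
green tri tag (array([0.5892085 , 0.00935965, 0.01025612]), np.float64(0.0007010449747822464)) body (array([0.62626498, 0.01470302, 0.00602179]), np.float64(0.0007332317289175215))
red side [354.79 209.74] rect [445.2 -28.1] [103.3  68.9] 9.7 tag@z10 [408.5 -40.4  10. ] cen@z10 [442.3 -27.9  10. ]
red top [328.05 252.06] rect [445.8 -30.6] [102.2  62.4] 10.1 tag@z10 [409.2 -37.6  10. ] cen@z10 [443.1 -31.1  10. ]
red tri tag (array([ 0.40840838, -0.03758757,  0.01333032]), np.float64(0.0009013461603298824)) body (array([ 0.44332348, -0.03112936,  0.00606129]), np.float64(0.000537795953921205))
tray side (331.20094786729857, 157.99052132701422) ((605.0081787109375, -254.61550903320312), (156.857666015625, 158.98138427734375), 6.715744972229004)
tray top (389.59174567763523, 208.7590630228667) ((606.5377197265625, -257.64971923828125), (161.97430419921875, 162.05995178222656), 6.597685813903809)
(array([ 0.60692529, -0.25790275,  0.00884913]), np.float64(0.0006268410298549532))
```

View pics/crad.png

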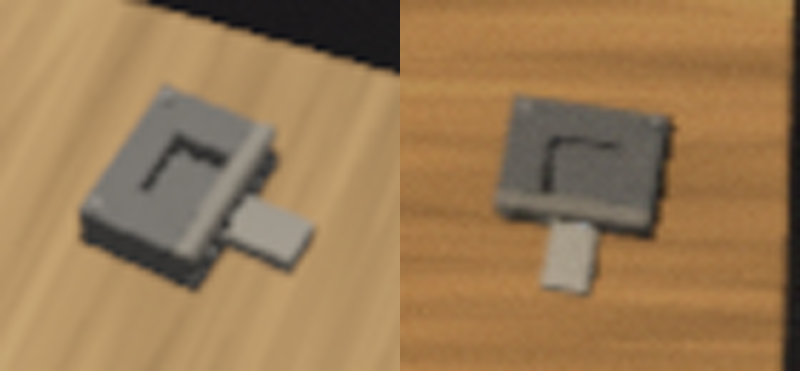

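The crop shows the cradle's roof, with a light strip along its front edge, and the tongue pointing toward the robot. The tongue tip is near side px (307,269) and top px (248,231). I'll measure from these corner points and the tongue's light-grey mask.

Run:
```python
from m import *
I={n:np.load('pics/%s0.npy'%n,allow_pickle=True).item() for n in('side','top')}
f=lambda p,o:np.array(o)+(np.array(p)+.5)/5.714-.5
C={'+x+y':((80,208),(517,97)),'+x-y':((168,88),(670,117)),'-x-y':((275,127),(657,228)),'-x+y':((182,258),(497,210)),'t+y':((291,270),(542,289)),'t-y':((315,230),(588,294))}
for k,(a,b) in C.items():
    a=f(a,(255,225));b=f((b[0]-400,b[1]),(220,180));z=.014 if k[0]=='t' else .035
    print(k,np.round(np.r_[tri(I['side'],a,I['top'],b)[0]]*1000,1),'side@z',np.round(onz(I['side'],[a],z)[0,:2]*1000,1),'top@z',np.round(onz(I['top'],[b],z)[0,:2]*1000,1))
# tongue + roof masks in HSV (low saturation)
roi={'side':(262,312,235,280),'top':(232,270,194,236)}
for n in I:
    p=I[n]['pixels'].astype(int);sat=(p.max(2)-p.min(2))/p.max(2).clip(1)
    g=(sat<.18)&(p.max(2)>70)
    c,cen,m=cnt(g,roi[n]); 
    P=onz(I[n],c[:,0],.035)[:,:2]*1000
    t=g&(p.max(2)>140)
    cs=[x for x in cv2.findContours(cnt(t,roi[n])[2],cv2.RETR_EXTERNAL,cv2.CHAIN_APPROX_NONE)[0] if cv2.contourArea(x)>12]
    for x in cs:
        r=cv2.minAreaRect((onz(I[n],x[:,0],.014)[:,:2]*1000).astype(np.float32));print(n,'light',np.round(r[0],1),np.round(r[1],1),round(r[2],1),np.round(x.mean((0,1)),1))
L={'lens':{'top':(288,313,140,170)}}
p=I['top']['pixels'];print('lens top px base', np.round(onz(I['top'],[(300,155)],.075)[0]*1000), 'phone',np.round(onz(I['top'],[(177,265)],.011)[0]*1000),'blower',np.round(onz(I['top'],[(466,234)],.075)[0]*1000))
```

```text
+x+y [641.  294.2  34.6] side@z [640.9 294.4] top@z [640.9 294.1]
+x-y [628.5 195.7  29.8] side@z [625.2 199.3] top@z [628.7 195.3]
-x-y [557.2 201.6  30.1] side@z [555.9 204.9] top@z [556.2 201. ]
-x+y [571.1 304.4  31.6] side@z [573.8 306.4] top@z [566.8 303.2]
t+y [520.5 276.8   6.8] side@z [518.5 281. ] top@z [519.6 275.6]
t-y [517.1 247.    7.2] side@z [514.8 251.2] top@z [516.7 246.1]
side light [540.9 259.6] [26.6 41.3] 78.7 [301.5 264.6]
side light [575.3 240.9] [96.2  8.8] 81.8 [293.6 257.5]
top light [542.2 258.9] [20.  39.7] 80.1 [249.3 223.9]
lens top px base [790.  75.  75.] phone [391. 512.  11.] blower [ 505. -514.   75.]
```

Request:
carry_out --pt "0 0 8 25 -30 -7 1" --pt "0 0 16 25 -30 -7 1" --pt "0 0 24 25 -30 -7 1" --pt "0 0 33 25 -30 -7 1" --pt "0 0 33 25 -30 -7 1" --pt "0 0 33 25 -30 -7 1" --pt "0 0 33 25 -30 -7 1" --pt "0 0 33 19.5 -63 -10 1" --pt "0 0 33 19.5 -63 -10 1" --pt "0 0 33 19.5 -63 -10 1" --pt "0 0 33 19.5 -63 -10 1" --pt "0 0 33 19.5 -63 -10 1" --squeeze 25

```text
time: 1.3
position: [0.4514, 0.0876, 0.1347]
tool_rot: [0.286, -3.128, -0.0]
ft_force: [1.2, -0.7, 0.7]
grip_width: 0.996
grip_force: 0.0
```

Request:
carry_out --pt "0 0 0 0 0 0 1"

```text
time: 1.4
position: [0.451, 0.0821, 0.1342]
tool_rot: [0.269, -3.128, 0.004]
ft_force: [0.1, -0.0, 0.5]
grip_width: 1.001
grip_force: 0.0
```

Request:
carry_out --pt "0 0 0 -0.6 -11.3 -5 1" --pt "0 0 0 -0.6 -11.3 -5 1" --pt "0 0 0 -0.6 -11.3 -5 1" --pt "0 0 0 -0.6 -11.3 -9 1" --pt "0 0 0 -0.6 -11.3 -11 1" --pt "0 0 0 -0.6 -11.3 -12.5 1" --pt "0 0 0 -0.6 -11.3 -12.5 1" --pt "0 0 0 -0.6 -11.3 -12.5 1"

```text
time: 2.2
position: [0.4462, -0.0231, 0.0103]
tool_rot: [0.286, -3.128, 0.0]
ft_force: [0.2, 0.4, -0.3]
grip_width: 0.997
grip_force: 0.0
```

Run:
```python
from m import *
for n in('side','top'):
    im=grab(n)
    c=im['pixels'][170:250,300:400] if n=='side' else im['pixels'][210:290,280:380]
    cv2.imwrite('pics/g_%s.png'%n,cv2.resize(c,(400,320),interpolation=cv2.INTER_CUBIC)[:,:,::-1])
a=np.hstack([cv2.imread('pics/g_side.png'),cv2.imread('pics/g_top.png')]);cv2.imwrite('pics/g.png',a)
print(ctrl.get_state()['position'])
```

```text
[ 0.44709131 -0.02307761  0.01111154]
```

View pics/g.png

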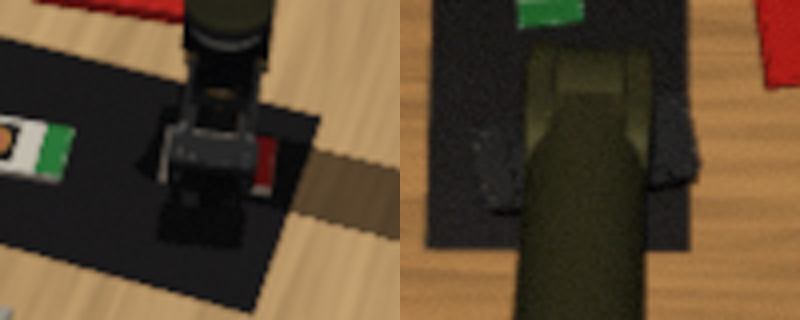

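The side crop shows the gripper straddling the red holder, its tag visible at crop px (265,165). I'll correct the 8 mm y offset, descend and grip.

Request:
carry_out --pt "0 0 0 -0.2 -0.8 0 1" --pt "0 0 0 -0.2 -0.8 -0.4 1" --pt "0 0 0 -0.2 -0.8 -0.7 1" --pt "0 0 0 -0.2 -0.8 -0.7 1" --pt "0 0 0 -0.2 -0.8 -0.7 0.5" --pt "0 0 0 -0.2 -0.8 -0.7 0.5" --pt "0 0 0 -0.2 -0.8 -0.7 0.5" --pt "0 0 0 -0.2 -0.8 -0.7 0.5" --pt "0 0 0 -0.2 -0.8 -0.7 0.5" --squeeze 25

```text
time: 3.2
position: [0.4443, -0.0313, 0.0032]
tool_rot: [-0.286, 3.128, 0.0]
ft_force: [-0.3, -0.2, -0.3]
grip_width: 0.681
grip_force: 25.0
```

Request:
carry_out --pt "0 0 0 0 0 3 0.5" --pt "0 0 0 0 0 7 0.5" --pt "0 0 -3 3 -4 8 0.5" --pt "0 0 -3 6 -8 8 0.5" --pt "0 0 -3 8.5 -12 8 0.5" --pt "0 0 -3 11 -15.5 8 0.5" --pt "0 0 -3 13.5 -19 8 0.5" --pt "0 0 -3 16.2 -22.6 8 0.5" --pt "0 0 -3 16.2 -22.6 8 0.5" --pt "0 0 -3 16.2 -22.6 8 0.5" --pt "0 0 -3 16.2 -22.6 8 0.5"

```text
time: 4.3
position: [0.6056, -0.2559, 0.0826]
tool_rot: [0.205, -3.134, -0.003]
ft_force: [0.4, -0.2, -0.9]
grip_width: 0.683
grip_force: 25.0
```

Request:
carry_out --pt "0 0 0 0 0 -3 0.5" --pt "0 0 0 0 0 -5 0.5" --pt "0 0 0 0 0 -6 0.5" --pt "0 0 0 0 0 -6.5 0.5" --pt "0 0 0 0 0 -6.5 0.5" --pt "0 0 0 0 0 -6.5 0.5"

```text
time: 4.9
position: [0.6069, -0.2574, 0.0194]
tool_rot: [-0.204, 3.133, -0.001]
ft_force: [0.1, 0.3, -0.9]
grip_width: 0.688
grip_force: 25.0
```

Request:
carry_out --pt "0 0 0 0 0 -0.4 0.5" --pt "0 0 0 0 0 -0.7 0.5" --pt "0 0 0 0 0 -0.9 0.5" --pt "0 0 0 0 0 -1.0 0.5" --pt "0 0 0 0 0 -1.0 0.5"

```text
time: 5.4
position: [0.6061, -0.2574, 0.0083]
tool_rot: [-0.204, 3.135, 0.0]
ft_force: [-0.6, 0.4, 1.6]
grip_width: 0.687
grip_force: 25.0
```

Request:
carry_out --pt "0 0 0 0 0 -0.1 0.5" --pt "0 0 0 0 0 -0.1 0.5" --pt "0 0 0 0 0 -0.1 0.5"

```text
time: 5.7
position: [0.6062, -0.2573, 0.0083]
tool_rot: [-0.204, 3.135, 0.001]
ft_force: [-2.0, 1.4, 6.0]
grip_width: 0.682
grip_force: 25.0
```

Request:
carry_out --pt "0 0 0 0 0 -0.1 0.8" --pt "0 0 0 0 0 -0.1 1" --pt "0 0 0 0 0 -0.1 1" --pt "0 0 0 0 0 -0.1 1" --pt "0 0 0 0 0 2 1" --pt "0 0 0 0 0 6 1" --pt "0 0 0 -0.3 5 9 1" --pt "0 0 0 -0.6 10 9 1" --pt "0 0 0 -0.9 15 9 1" --pt "0 0 0 -1.2 20 9 1" --pt "0 0 0 -1.3 24 9 1" --pt "0 0 0 -1.3 26.8 9 1"

```text
time: 6.9
position: [0.5927, 0.0162, 0.0972]
tool_rot: [-0.212, 3.134, 0.004]
ft_force: [0.3, -0.6, 0.1]
grip_width: 1.0
grip_force: 0.0
```

Request:
carry_out --pt "0 0 0 0 0 0 1" --pt "0 0 0 0 0 -4 1" --pt "0 0 0 0 0 -6 1" --pt "0 0 0 0 0 -7 1" --pt "0 0 0 0 0 -7 1" --pt "0 0 0 0 0 -7 1"

```text
time: 7.5
position: [0.5939, 0.01, 0.028]
tool_rot: [-0.202, 3.134, -0.0]
ft_force: [-0.9, 1.1, -0.1]
grip_width: 0.998
grip_force: 0.0
```

Run:
```python
from m import *
a=[]
im=grab('side');a.append(im['pixels'][130:230,270:395]);
H={'green':(285,322,194,220)}
cen,r=holder(im,H['green'],.01);print('green side',cen,r)
im=grab('top');a.append(im['pixels'][160:260,300:425])
cv2.imwrite('pics/t.png',np.hstack([cv2.resize(x,(400,320),interpolation=cv2.INTER_CUBIC) for x in a])[:,:,::-1])
c,cen,_=cnt(masks(im)['nb'],(370,410,187,230))
s=ctrl.get_state();print(s['position'],s['tool_rot'])
```

```text
green side (295.22222222222223, 207.58333333333334) ((653.58837890625, 32.90777587890625), (51.4768180847168, 89.61978149414062), 52.4400520324707)
[0.59441909 0.01036218 0.02864186] [-2.02754004e-01  3.13239603e+00  2.73952650e-04]
```

View pics/t.png

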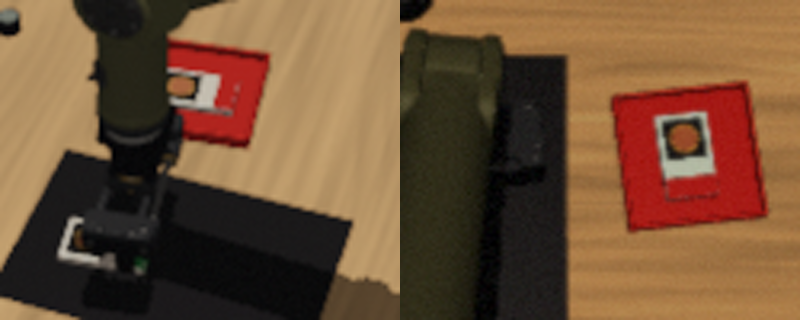

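The red holder lies flat, face up, centred in the tray (right crop, about (685,150)), and the gripper is over the green tag. Next I descend and grip.

Request:
carry_out --pt "0 0 0 -0.1 0.1 -1.5 1" --pt "0 0 0 -0.1 0.1 -2.2 1" --pt "0 0 0 -0.1 0.1 -2.5 1" --pt "0 0 0 -0.1 0.1 -2.5 1" --pt "0 0 0 -0.1 0.1 -2.5 0.5" --pt "0 0 0 -0.1 0.1 -2.5 0.5" --pt "0 0 0 -0.1 0.1 -2.5 0.5" --pt "0 0 0 -0.1 0.1 -2.5 0.5" --pt "0 0 0 -0.1 0.1 -2.5 0.5" --squeeze 30

```text
time: 8.5
position: [0.5923, 0.0116, 0.0024]
tool_rot: [-0.204, 3.135, 0.0]
ft_force: [-0.2, -0.1, 0.3]
grip_width: 0.686
grip_force: 29.8
```

Request:
carry_out --pt "0 0 0 0 0 3 0.5" --pt "0 0 0 -1 1 6 0.5" --pt "0 0 -3 -3.5 4 8 0.5" --pt "0 0 -6 -5.5 8 8 0.5" --pt "0 0 -9 -7.5 12 8 0.5" --pt "0 0 -12 -9.5 16 8 0.5" --pt "0 0 -16 -11 20 8 0.5" --pt "0 0 -16 -12.3 23.5 8 0.5" --pt "0 0 -16 -12.3 25.6 7 0.5" --pt "0 0 -16 -12.3 25.6 5 0.5" --pt "0 0 -16 -12.3 25.6 5 0.5" --pt "0 0 -16 -12.3 25.6 5 0.5"

```text
time: 9.7
position: [0.469, 0.2668, 0.052]
tool_rot: [-0.236, -3.132, 0.002]
ft_force: [-0.3, -0.2, 0.0]
grip_width: 0.688
grip_force: 29.8
```

Run:
```python
from m import *
a=[]
im=grab('side');np.save('pics/side1.npy',im,allow_pickle=True);a.append(im['pixels'][220:300,250:350])
im=grab('top');np.save('pics/top1.npy',im,allow_pickle=True);a.append(im['pixels'][180:260,200:300])
cv2.imwrite('pics/p.png',np.hstack([cv2.resize(x,(400,320),interpolation=cv2.INTER_CUBIC) for x in a])[:,:,::-1])
s=ctrl.get_state();print(s['position'],s['tool_rot'],s['ft_force'])
```

```text
[0.46993798 0.2671414  0.05303016] [2.36739639e-01 3.13167452e+00 1.01939646e-03] [ 1.01975162 -0.84957212 -1.19177362]
```

View pics/p.png

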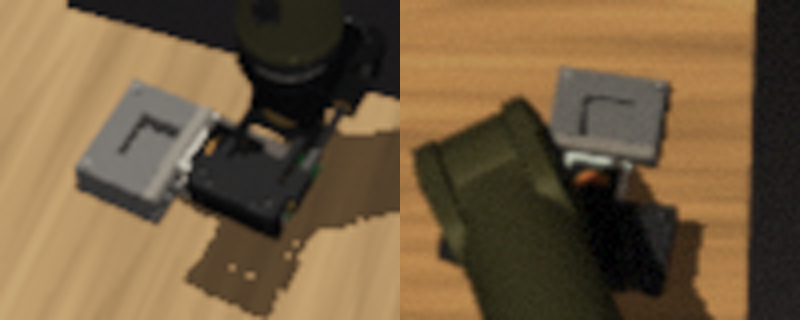

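The holder is gripped and its white coin end is at the mouth, higher than the roof. In the top crop the front edge runs from (563,155) to (632,165). In the side crop it runs from (220,115) to (180,190). I'll compare these with the predicted corners.

Run:
```python
from m import *
I={n:np.load('pics/%s1.npy'%n,allow_pickle=True).item() for n in('side','top')}
roi={'side':(290,310,243,272),'top':(236,262,214,228)}
off={'side':(288,242),'top':(234,212)}
u=np.array([np.cos(np.radians(-8.65)),np.sin(np.radians(-8.65))]);v=np.array([-u[1],u[0]]);g=np.array([.4695,.267])
def proj(im,P):
    T=np.linalg.inv(im['cam_to_world']);rv=cv2.Rodrigues(T[:3,:3])[0]
    return cv2.projectPoints(np.array(P,float),rv,T[:3,3],np.array(im['camera_matrix'],float),np.array([im['k1'],0,0,0.]))[0][:,0]
for n in I:
    p=I[n]['pixels'].astype(int);sat=(p.max(2)-p.min(2))
    print(n,'pred coin-end corners +y,-y',proj(I[n],[np.r_[g+.084*u+s*.03*v,.0595] for s in(1,-1)]).round(1))
    print('pred mouth roof corners',proj(I[n],[np.r_[np.array([.5995,.249])-.038*u+s*.05*v,.035] for s in(1,-1)]).round(1))
    x0,x1,y0,y1=roi[n]
    print('x',x0,'y',y0);print(p[y0:y1,x0:x1].min(2))
```

```text
side pred coin-end corners +y,-y [[293.5 261.4]
 [302.7 247.8]]
pred mouth roof corners [[287.9 269.6]
 [303.1 247. ]]
x 290 y 243
[[115 112 110 108 103  99  96  95  94  96  99 102 103 102 103 103 102 102
   98  96]
 [116 115 115 115 112 107 101  96  94  96 101 102 102 102 103 103 102 100
   96  97]
 [117 116 116 117 116 114 111 107 103 101 102 102 102 103 104 102 102  98
   95  99]
 [117 116 117 117 116 115 115 115 113 116 120 119 112 103 103 103 101  96
   97 101]
 [117 116 116 117 116 115 115 116 118 129 135 133 118 103 103 102  99  96
   99 102]
 [115 116 116 116 116 115 116 113 121 135 138 130 118 141 140  95  95  98
  102 103]
 [111 117 117 117 117 117 117 118 129 138 134 117 106 130 129  86  89  94
  100  96]
 [ 84  93 102 113 117 116 119 128 136 136 123 101  90  77  62  65  77  87
   88  73]
 [ 52  57  69  86 101 107 120 134 137 129 119 108  79  53  21  28  46  63
   63  43]
 [ 51  51  51  55  74 106 130 137 133 119 137 136  62  26  11  10  11  23
   30  23]
 [ 94  79  51  51  79 119 137 135 121 136 169 147  39  10  14  16  12  14
   17  17]
 [115 106  94  89 107 132 137 129 
[... 2453 characters left out ...]
80  65  48
   46  69 107 120  53  42  44  38]
 [ 35  30  23  10  17  20  37  25  27  28  36  38  34  31  30  21  24  18
   21  44  74  77  41  48  60  62]
 [ 30  35  30  17  10  17  19  18  33  38  46  41  30  20   8   8   8   2
   19  36  57  44  29  32  50  65]
 [ 42  39  37  23  13  16  11  20  33  41  38  27  16  15  12  13  10   4
   24  44  55  31  27  30  47  66]
 [ 46  45  49  30  19   0  11  12  23  21  15  15   6  14  11  10   4   6
   29  45  49  30  24  28  35  52]
 [ 49  51  48  41  17   3   9   6  14   9   9   3   6   8   9   8  11   1
   38  54  53  28  27  25  23  32]
 [ 55  51  50  44  29  15   6  10  13   1   7   0   0   7   3   3   0  11
   36  57  44  31  23  28  29  25]]
```

Run:
```python
from m import *
im=np.load('pics/top0.npy',allow_pickle=True).item();p=im['pixels'].astype(int)
print(p[196:236,234:270,0]-p[196:236,234:270,2])  # wood: high, grey: ~0
def edge(rows,c0,c1,z,lvl,ch):
    pts=[]
    for r in rows:
        d=ch[r,c0:c1].astype(float)
        s=np.sign(d-lvl);i=np.where(s[:-1]*s[1:]<0)[0]
        for k in i: pts.append((c0+k+(lvl-d[k])/(d[k+1]-d[k]),r))
    return onz(im,pts,z)[:,:2]*1000
rb=p[...,0]-p[...,2]
for nm,a in dict(roofL=(range(200,214),234,246,.035),tongL=(range(221,229),241,249,.014),tongR=(range(221,229),249,257,.014)).items():
    P=edge(*a,30,rb);l=cv2.fitLine(P.astype(np.float32),cv2.DIST_HUBER,0,.01,.01).ravel();d=l[:2]*np.sign(l[0])
    print(nm,len(P),'yaw',np.degrees(np.arctan2(d[1],d[0])).round(2),'pt',l[2:].round(1))
```

```text
[[101 100 100 ... 100 101  99]
 [ 98  95  97 ... 101  99  99]
 [100  98 100 ...  96  99  96]
 ...
 [ 96  96  94 ...  93  96  98]
 [ 94  94  95 ...  92  94  92]
 [ 95  95  94 ...  88  92  88]]
roofL 14 yaw -6.88 pt [600.9 299.4]
tongL 1 yaw -54.32 pt [546.4 265. ]
tongR 10 yaw -0.9 pt [540.6 245.4]
```

Request:
carry_out --pt "0 0 0.5 -0.5 0.1 0 0.5" --pt "0 0 0.5 -0.5 0.1 -1.5 0.5" --pt "0 0 0.5 -0.5 0.1 -2.5 0.5" --pt "0 0 0.5 -0.5 0.1 -3.2 0.5" --pt "0 0 0.5 -0.5 0.1 -3.4 0.5" --pt "0 0 0.5 -0.5 0.1 -3.4 0.5" --pt "0 0 0.5 -0.5 0.1 -3.4 0.5"

```text
time: 10.5
position: [0.4645, 0.2688, 0.0185]
tool_rot: [0.221, 3.133, 0.001]
ft_force: [-0.0, 0.7, -0.7]
grip_width: 0.683
grip_force: 29.8
```

Run:
```python
from m import *
a=[]
im=grab('side');a.append(im['pixels'][235:285,265:325])
im=grab('top');a.append(im['pixels'][195:245,225:285])
cv2.imwrite('pics/q.png',np.hstack([cv2.resize(x,(400,333),interpolation=cv2.INTER_CUBIC) for x in a])[:,:,::-1])
s=ctrl.get_state();print(s['position'],s['tool_rot'],s['ft_force'])
```

```text
[0.46453512 0.26889148 0.01863532] [2.20882657e-01 3.13311339e+00 1.00376939e-03] [-0.07782743 -0.36774609 -1.0212838 ]
```

View pics/q.png

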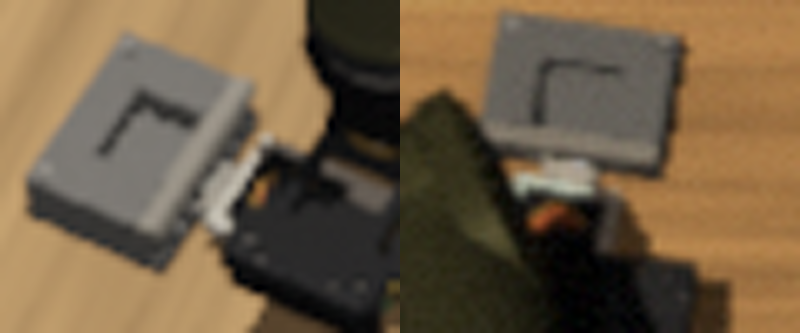

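The holder is level and in line with the tongue (top crop: holder from 513 to 618 px, tongue centre about 570), so I start inserting.

Request:
carry_out --pt "0 0 0 0.5 -0.1 -0.1 0.5" --pt "0 0 0 1 -0.15 -0.1 0.5" --pt "0 0 0 1.5 -0.2 -0.1 0.5" --pt "0 0 0 2 -0.3 -0.1 0.5" --pt "0 0 0 2.5 -0.35 -0.1 0.5" --pt "0 0 0 3 -0.4 -0.1 0.5" --pt "0 0 0 3 -0.4 -0.1 0.5"

```text
time: 11.3
position: [0.4951, 0.2656, 0.0174]
tool_rot: [0.22, 3.133, 0.002]
ft_force: [0.4, 3.3, -1.1]
grip_width: 0.681
grip_force: 29.7
```

Request:
carry_out --pt "0 0 0 0.4 -0.05 0 0.5" --pt "0 0 0 0.8 -0.1 0 0.5" --pt "0 0 0 1.2 -0.15 0 0.5" --pt "0 0 0 1.2 -0.15 0 0.5"

```text
time: 11.7
position: [0.5069, 0.264, 0.0174]
tool_rot: [0.22, 3.133, 0.002]
ft_force: [0.1, 4.6, -0.6]
grip_width: 0.684
grip_force: 29.7
```

Request:
carry_out --pt "0 0 0 0 0.1 0 0.5" --pt "0 0 0 0.3 0.05 0 0.5" --pt "0 0 0 0.6 0.0 0 0.5" --pt "0 0 0 0.9 -0.05 0 0.5" --pt "0 0 0 1.2 -0.1 0 0.5" --pt "0 0 0 1.2 -0.1 0 0.5"

```text
time: 12.3
position: [0.5187, 0.2625, 0.0172]
tool_rot: [0.221, 3.133, 0.001]
ft_force: [-1.3, 5.0, -0.6]
grip_width: 0.686
grip_force: 29.7
```

Request:
carry_out --pt "0 0 0 0 0.15 0 0.5" --pt "0 0 0 0.4 0.1 0 0.5" --pt "0 0 0 0.8 0.05 0 0.5" --pt "0 0 0 1.2 0.0 0 0.5" --pt "0 0 0 1.5 -0.05 0 0.5" --pt "0 0 0 1.5 -0.05 0 0.5"

```text
time: 12.9
position: [0.5341, 0.2609, 0.0172]
tool_rot: [0.222, 3.133, -0.001]
ft_force: [1.1, 1.0, -0.2]
grip_width: 0.684
grip_force: 29.8
```

```bash
python3 -c "
from h import *
s=ctrl.get_state();print(s['position'],s['tool_rot'],s['ft_force'],s['torque'])"
```

```text
[0.53410281 0.26088156 0.01719654] [ 2.22319326e-01  3.13279169e+00 -7.74256727e-04] [ 1.14668796  0.99689589 -0.16103471] [ 0.17804073 -0.04984086  0.06820269]
```

Forces are low and about 6 mm remain, so I push gently until it touches the stop.

Request:
carry_out --pt "0 0 0 0.2 -0.03 0 0.5" --pt "0 0 0 0.4 -0.05 0 0.5" --pt "0 0 0 0.5 -0.07 0 0.5" --pt "0 0 0 0.5 -0.07 0 0.5"

```text
time: 13.3
position: [0.5368, 0.2605, 0.0166]
tool_rot: [-0.221, -3.131, 0.002]
ft_force: [-3.8, 0.2, -0.4]
grip_width: 0.682
grip_force: 29.8
```

Request:
carry_out --pt "0 0 0 0.1 -0.01 0 0.5" --pt "0 0 0 0.2 -0.03 0 0.5" --pt "0 0 0 0.2 -0.03 0 0.5"

```text
time: 13.6
position: [0.537, 0.2605, 0.0164]
tool_rot: [-0.22, -3.128, 0.003]
ft_force: [-8.8, -1.1, 2.6]
grip_width: 0.684
grip_force: 29.8
```

Request:
carry_out --pt "0 0 0 0.15 -0.02 0 0.5" --pt "0 0 0 0.3 -0.04 0 0.5" --pt "0 0 0 0.3 -0.04 0 0.5"

```text
time: 13.9
position: [0.5371, 0.2605, 0.0164]
tool_rot: [-0.218, -3.122, 0.004]
ft_force: [-16.0, -1.3, 8.8]
grip_width: 0.681
grip_force: 29.9
```

Request:
carry_out --pt "0 0 0 0 0 0 0.75" --pt "0 0 0 0 0 0 0.85" --pt "0 0 0 0 0 0 1" --pt "0 0 0 0 0 0 1" --pt "0 0 0 0 0 2 1" --pt "0 0 0 0 0 5 1" --pt "0 0 0 -5 0 8 1" --pt "0 0 0 -9 -5 10 1" --pt "0 0 0 -9 -10 10 1" --pt "0 0 0 -9 -15 10 1" --pt "0 0 0 -9 -20 10 1" --pt "0 0 0 -9 -20 10 1"

```text
time: 15.1
position: [0.4533, 0.0549, 0.1178]
tool_rot: [0.231, 3.131, -0.0]
ft_force: [0.5, -0.2, 0.2]
grip_width: 1.001
grip_force: 0.0
```

Run:
```python
from m import *
a=[]
I={n:grab(n) for n in('side','top')}
a.append(I['side']['pixels'][235:285,265:325]);a.append(I['top']['pixels'][195:245,225:285])
cv2.imwrite('pics/r.png',np.hstack([cv2.resize(x,(400,333),interpolation=cv2.INTER_CUBIC) for x in a])[:,:,::-1])
R={'side':(270,325,235,290),'top':(230,285,200,245)};t={}
for n in I:
    try:
        c,t[n],_=cnt(masks(I[n])['green'],R[n]);print(n,t[n],onz(I[n],[t[n]],.024)*1000)
    except Exception as e: print(n,e)
if len(t)==2: print(tri(I['side'],t['side'],I['top'],t['top']))
```

```text
side (303.0412371134021, 264.3814432989691) [[533.49950313 262.87991292  24.        ]]
top (248.10344827586206, 225.67816091954023) [[534.67448408 261.4413848   24.        ]]
(array([0.53450631, 0.26167802, 0.02205577]), np.float64(0.001004023893152204))
```

View pics/r.png

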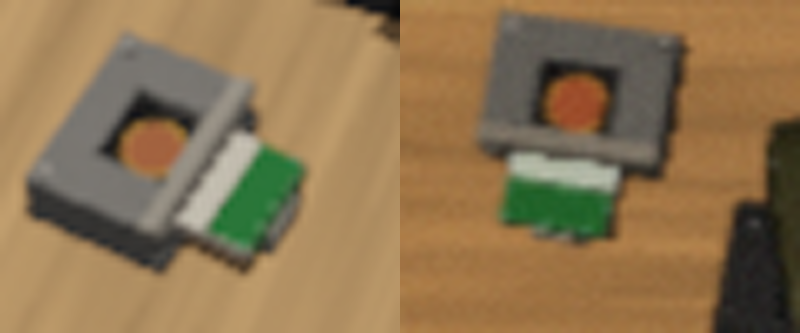

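The coin is centred in the window (side crop (155,145), top crop (578,103)), and the green tag sticks out over the tongue. The holder's end lies about 4 mm inside the tongue's tip in both views, which is what fully home should give, and the stop held against 16 N. The arm is clear, so I hand in.

```bash
python3 -c "
from h import *
print(ctrl.close_job())"
```

```text
the job is handed in; nothing more can be done
None
```

The job is handed in: the red-tagged holder lies flat and face up on the red tray's floor, and the green-tagged holder is home against the cradle's stop with its coin in the window and its tag sticking out; the lens, blower and phone were not touched.

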